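# Refit the T-handle on the dispenser's shut-off valve

## Task

The red T-handle of the developer dispenser's valve has been taken off for cleaning and lies on the bench: first stand it upright on the bench on its socket end and let go of it, then take it by its black crossbar and fit it fully home on the brass square spindle down in the white valve box. With it, turn the spindle clockwise, seen from above, until it stops and the valve is shut, and let go, leaving the handle fully home on the spindle. Leave everything else on the bench where it is.

Things in the scene. Friction and masses are not known exactly. Their poses are not given: they have to be found in the camera images.
- handle: T-handle, 114 mm tall, 0.36 kg: red stem 36 x 36 x 90 mm, black crossbar at its end; it balances 49 mm from the mouth. Origin: centre of the socket mouth (stem's free end); x along the stem from mouth to crossbar (up when standing), y along the crossbar. Square bore from the mouth: 20 mm wide, 34 deep, flats square to y and z, mouth flared 3 mm. Starts lying, origin 18 mm up
- handle_bar (a point): centre of the handle's crossbar (130 mm long along y, 26 mm thick along z, 24 mm tall along x), 102 mm along x from the handle's origin; axes as the handle's
- valve: white valve box, fixed, 160 x 160 mm, its flat deck 100 mm above the bench (3 mm screw heads near its corners); pipe stubs stick out 30 mm at its +y and -y sides, 40 mm up. In the middle of the deck a round hole 66 mm across, a well in which the brass spindle stands. Origin: centre of the underside, on the spindle's axis; z up
- valve_deck (a point): centre of the hole, at the level of the deck; 100 mm above the valve's origin
- valve_seat (a point): on the spindle's axis, 60 mm below the deck: top of the collar, 54 mm across, on which the handle's socket mouth rests when fully home (crossbar's underside then 30 mm above the deck). The square spindle, 18.4 mm wide, stands 29 mm up from here, its top 3 mm tapered to 12.4 mm. Axes: the valve box's, not the spindle's
- spindle (a joint): rotation of the valve spindle in rad, growing clockwise seen from above: shut against its stop at 1.2; a stiff turn (0.3 N m) that stays where it is left. How the flats stand at a given value is not known: feel for it, or look down the well. The handle fits in any of the four quarter turns
- developer: white plastic bottle with a blue cap, 72 mm across, 190 mm tall, standing; origin: centre of its underside; bystander
- bowl: black tint bowl, 116 mm across the rim, 55 mm tall; origin: centre of its underside; bystander
- jar: amber glass jar with a black lid, 60 mm across, 85 mm tall; origin: centre of its underside; bystander
- carton: purple colour carton lying flat, 50 x 170 x 45 mm; origin: centre of its underside, y along its length; bystander
- brush: black tint brush lying flat, about 180 mm long; origin: near its middle on the bench, x along its length; bystander
- timer: white kitchen-type timer with a green dial, 60 x 75 mm, 48 mm tall; origin: centre of its underside; bystander
- brushcup: blue square cup 80 x 80 mm, 100 mm tall, with brushes up to 210 mm tall; origin: centre of its underside; bystander
There are look-alikes about, which are no part of the job. Of the things that look like the handle, take the one that is farthest from the robot's base at the start.

How it is judged:
By the outcome, as a careful person would: the job done as asked, in the order asked, and still so for the second after the job is handed in, with the robot touching nothing.
It also fails if it takes over 72 s, if anything falls off the work surface, if the arm or the gripper's body presses on something with over 40 N, if the wrist force passes 120 N, or if a joint passes its speed limit or range.

## Robot

A 7-joint arm with a two-finger parallel gripper is mounted at the origin on the work surface. World frame = base frame: x ahead of the robot, y to its left, z up, the work surface at z = 0. Lengths are in m, angles in rad, forces in N, time in s.
With the tool pointing down it reaches from about 0.4 to 0.85 m from the base axis. Payload 10.4 kg.
Tool frame: the origin (TCP) lies between the finger pads; the fingertips stand ahead of it and the grasp point (between the pads) lies 3 mm ahead of it (r.tips_ahead is the z of the fingertips in the tool frame, in m); z points along the fingers, y is the line along which they close (so a half turn about z gives the same grasp; the last joint's range is limited). The gripper opens to 87 mm and grips with 3 to 60 N. Pads are 19 mm wide; open, the fingers measure 117 mm over their backs; the gripper's body (75 mm by 190 mm) begins 51 mm behind the grasp point.
Start: joints at [1.116, 0.332, -0.065, 1.46, 0.022, 1.35, -0.088], TCP at [0.262, -0.568, 0.245] pointing down, gripper open.
Joint ranges: [-2.6, 2.6], [-0.5, 2.12], [-1.47, 1.34], [0.16, 2.42], [-1.27, 4.41], [0.06, 2.06], [-2.6, 2.6]. Speed limits (rad/s): [2.22, 2.22, 2.79, 2.79, 3.14, 3.14, 3.14].

## Interface

Orientations are given as a unit quaternion [x, y, z, w].
In Python, from bench import telemetry, camera, get_calibration, r gives the robot as it stands.
- The arm moves only by the tool drive_tool, never from a script. Its argument "series" is one flat list of numbers, 7 for each row, row after row: the turn, a rotation vector about the tool's x, y, z in units of 5 degrees (1.0 is 5 degrees), then the shift along the tool's x, y, z in units of 40 mm (1.0 is 40 mm), then the opening, from -1 (shut) to 1 (fully open). A call has 1 to 10 rows; each row is the pose to reach, as a shift and turn from the pose commanded when the call began, along the tool's axes at that moment; what a row does not reach only later rows make up. A row lasts 1/12 s, in which the tool goes at most 41.7 mm and 7.16 degrees, less where a joint would pass 70% of its speed; a pose out of reach is approached as far as the arm can. A call with a gripper value outside its range is refused whole. The fingers move at their own pace and stop on an object; "grip_force" is the grip in N (left out, the last holds). Time passes only in rows, so rows that repeat a pose let the fingers close. It gives the time, the measured TCP pose, the force, the opening and the grip force at its end, in the units of the state.
- telemetry.read_state(): the state, without advancing time (a new reading comes with each control period).
- camera(name): name is "side" or "top"; returns the picture (480x640x3 uint8, red, green, blue); there is no depth.
- get_calibration(name): a dict with "fovy" (degrees; the focal length in pixels is half the picture's height over the tangent of half this angle, whatever the lens; pixels are square), "cx", "cy" (the principal point, pixels), "xyz" and "rotation" of the camera in the world. Camera axes: x right, y up, looking along -z (the intrinsics and any distortion apply to the point x, -y, -z); pixel columns grow to the right and rows downward; lengths in m; the calibration is good to about 2 mm. A picture is of the moment at which its call begins. get_calibration takes no time and is no camera call.
- r.close_job(): hands the job in; it is judged then, once.
The state is a dict: "time": time; "joint_positions": joint angles; "joint_vel": joint speeds; "joint_torque": joint torques, N m; "ee_pos": TCP position; "eef_rot": TCP orientation; "ft_force": force on the tool from outside, world axes, zero at the start; "torque": the same for the moment, N m; "width": finger opening in m; "grip_force": force on a finger pad.
Only numpy, scipy, OpenCV 4.12 (cv2) and the standard library are available. Lean on these libraries where they do the work, as an engineer would, in place of code of your own. Each camera call takes 0.05 s, during which the arm holds its last target. There are 200 camera calls.

## Working session

There is one attempt and no reset: what is moved stays moved. The work goes in short steps, Python scripts to look and compute and a tool call to move; the robot and the scene stay as the last step left them, time stands still between calls to the robot, and variables do not carry over. Pictures are saved under pics/ and viewed, at most 10 in all, crops included, and the job is handed in when it is done.

Besides the shell and the picture viewer there is one more tool, called after "Call:" as name(argument=value, ...) on one line, values as JSON. drive_tool: Moves the arm, as the interface text tells. Its arguments: {"type":"object","properties":{"series":{"type":"array"},"grip_force":{"type":"number"}},"required":["series"]}

```bash
ls; mkdir -p pics; python3 - <<'E'
from bench import telemetry, camera, get_calibration, r
import cv2
for n in("side","top"):
    print(n,get_calibration(n)); cv2.imwrite(f"pics/{n}0.png",camera(n)[:,:,::-1])
s=telemetry.read_state(); print(s["time"],s["ee_pos"],s["eef_rot"],s["ft_force"],s["width"],r.tips_ahead)
E
```

```text
pics
side {'fovy': 56.52896714854887, 'cx': 317.4457379830391, 'cy': 238.01796267445317, 'xyz': array([-0.11400272,  0.77876452,  0.95835955]), 'rotation': array([-0.14165065,  0.39710466,  0.85736209, -0.29525114])}
top {'fovy': 46.97568580383686, 'cx': 321.0414642303981, 'cy': 234.55832422122782, 'xyz': array([0.31580944, 0.00550612, 1.54357689]), 'rotation': array([ 0.04172567, -0.05434616, -0.69991405,  0.71093304])}
0.1 [ 0.26144194 -0.56736067  0.24385579] [ 9.76779004e-01  2.14248451e-01 -1.62822564e-04 -5.93741581e-04] [-0.8478844 -0.2441678  0.6318291] 0.08714132650717851 0.022
```

View pics/top0.png

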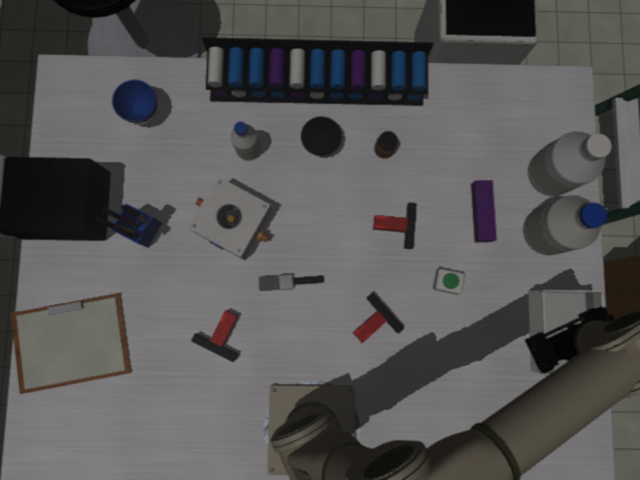

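View pics/side0.png

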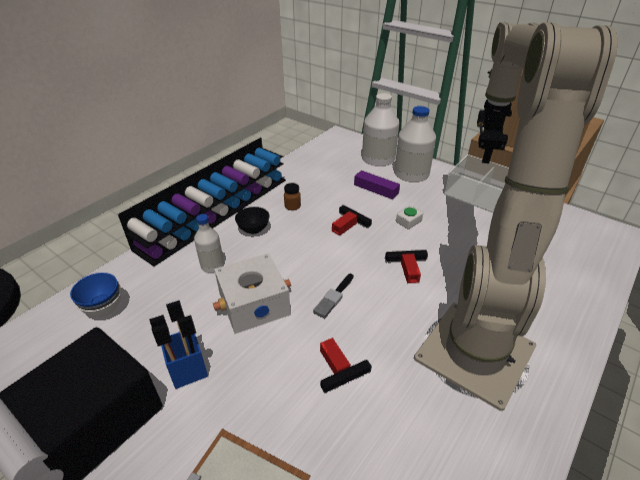

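Top view: three red/black T-handles at about (395,224), (377,322) and (220,333). The base is at about (310,430), so the farthest is the one at (395,224), with its mouth at image left. The valve is at (231,216).

```bash
cat > h.py <<'E'
from bench import telemetry, camera, get_calibration, r
import cv2, numpy as np
from scipy.spatial.transform import Rotation as R
def ray(n,uv):
    c=get_calibration(n); f=240/np.tan(np.radians(c["fovy"]/2)); uv=np.atleast_2d(uv).astype(float)
    d=np.c_[(uv[:,0]-c["cx"])/f,-(uv[:,1]-c["cy"])/f,-np.ones(len(uv))]
    return c["xyz"],R.from_quat(c["rotation"]).apply(d)
def cast(n,uv,z):
    o,d=ray(n,uv); return o+d*((z-o[2])/d[:,2])[:,None]
def proj(n,p):
    c=get_calibration(n); f=240/np.tan(np.radians(c["fovy"]/2))
    q=R.from_quat(c["rotation"]).inv().apply(np.atleast_2d(p)-c["xyz"])
    return np.c_[c["cx"]-f*q[:,0]/q[:,2],c["cy"]+f*q[:,1]/q[:,2]]
def red(im):
    h=cv2.cvtColor(im,cv2.COLOR_RGB2HSV); return (((h[...,0]<6)|(h[...,0]>172))&(h[...,1]>150)&(h[...,2]>70)).astype(np.uint8)
def dark(im): return (im.max(2)<60).astype(np.uint8)
def comps(m,a=40):
    cs,_=cv2.findContours(m,cv2.RETR_EXTERNAL,cv2.CHAIN_APPROX_NONE); return [c for c in cs if cv2.contourArea(c)>a]
def tool(): 
    s=telemetry.read_state(); return np.array(s["ee_pos"]),R.from_quat(s["eef_rot"]),s
E
python3 - <<'E'
from h import *
np.set_printoptions(precision=4,suppress=True)
for n in("top","side"):
    im=cv2.cvtColor(cv2.imread(f"pics/{n}0.png"),cv2.COLOR_BGR2RGB)
    print(n,"base proj",proj(n,[0,0,0]))
    for nm,m,z in(("red",red(im),.036),("dark",dark(im),.031)):
        for c in comps(m):
            (x,y),wh,a=cv2.minAreaRect(c)
            p=cast(n,[[x,y]],z)[0]
            if nm=="dark" and not(cv2.contourArea(c)<700): continue
            b=cast(n,cv2.boxPoints(cv2.minAreaRect(c)),z)[:,:2]
            print(nm,(round(x),round(y)),p[:2],"box",b.round(3).tolist())
t=cv2.imread("pics/top0.png"); s=cv2.imread("pics/side0.png")
a=cv2.resize(t[170:265,180:280],(500,475),interpolation=cv2.INTER_CUBIC)
b=cv2.resize(s[250:345,205:305],(300,285))
v=np.zeros((475,800,3),np.uint8); v[:,:500]=a; v[:285,500:]=b
cv2.imwrite("pics/well.png",cv2.convertScaleAbs(v,alpha=1.4))
E
```

```text
top base proj [[310.5852 428.5038]]
red (370, 326) [ 0.2749 -0.1552] box [[0.258, -0.112], [0.316, -0.176], [0.292, -0.199], [0.234, -0.134]]
red (223, 328) [0.2644 0.239 ] box [[0.232, 0.272], [0.311, 0.235], [0.297, 0.206], [0.218, 0.243]]
red (390, 223) [ 0.5585 -0.2115] box [[0.544, -0.167], [0.579, -0.169], [0.573, -0.257], [0.538, -0.254]]
dark (301, 473) [-0.1057  0.0232] box [[-0.091, 0.05], [-0.091, -0.003], [-0.12, -0.003], [-0.121, 0.049]]
dark (223, 331) [0.2571 0.2398] box [[0.23, 0.324], [0.341, 0.274], [0.284, 0.155], [0.175, 0.207]]
dark (385, 312) [ 0.3129 -0.1979] box [[0.351, -0.144], [0.37, -0.165], [0.275, -0.251], [0.256, -0.23]]
dark (308, 280) [0.3961 0.0137] box [[0.405, 0.056], [0.409, -0.027], [0.388, -0.028], [0.383, 0.054]]
dark (270, 282) [0.3886 0.1186] box [[0.406, 0.142], [0.407, 0.096], [0.371, 0.095], [0.371, 0.141]]
dark (561, 279) [ 0.4096 -0.683 ] box [[0.435, -0.6], [0.44, -0.768], [0.384, -0.766], [0.379, -0.599]]
dark (229, 217) [0.5691 0.2368] box [[0.568, 0.281], [0.614, 0.239], [0.57, 0.193], [0.524, 0.235]]
dark (403, 225) [ 0.5538 -0.2461
[... 2740 characters left out ...]
box [[1.054, -1.406], [1.5, -2.198], [1.47, -2.214], [1.031, -1.419]]
dark (531, 57) [ 0.6026 -2.2446] box [[0.539, -1.797], [0.817, -2.852], [0.685, -2.816], [0.443, -1.791]]
dark (381, 50) [ 1.4056 -1.7993] box [[1.252, -1.47], [1.655, -2.205], [1.595, -2.205], [1.207, -1.475]]
dark (495, 41) [ 0.8919 -2.4055] box [[0.811, -2.113], [1.027, -2.746], [0.986, -2.746], [0.777, -2.117]]
dark (464, 82) [ 0.7593 -1.6083] box [[0.426, -0.773], [1.548, -3.398], [1.482, -3.419], [0.398, -0.789]]
dark (456, 17) [ 1.3584 -2.8111] box [[1.195, -2.377], [1.595, -3.356], [1.561, -3.35], [1.17, -2.377]]
dark (404, 10) [ 1.7907 -2.7534] box [[1.988, -3.054], [1.953, -3.079], [1.619, -2.492], [1.65, -2.47]]
```

View pics/well.png

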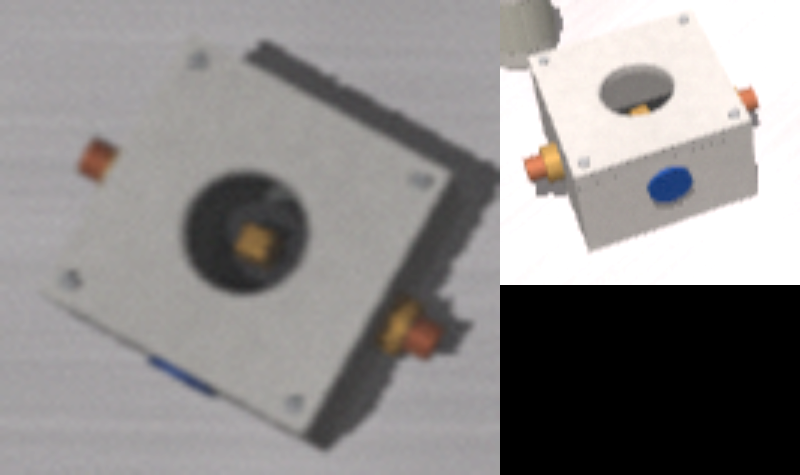

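The crop shows the brass square down the well at (256,243), its flats a little tilted, and the well's centre at about (246,233). Next I'll work out the approach to the handle and the valve geometry.

```bash
cat >> h.py <<'E'
np.set_printoptions(precision=4,suppress=True)
def down(h): # tool down, tool y at world heading h (deg)
    a=np.radians(h); y=np.array([np.cos(a),np.sin(a),0]); z=np.array([0,0,-1.]); return R.from_matrix(np.c_[np.cross(y,z),y,z])
def row(gp,Rt,base=None,ahead=.003): # row for grasp point gp with tool rot Rt
    p,Rn,_=tool()
    if base is not None: p,Rn=base
    t=np.array(gp)-Rt.apply([0,0,ahead])
    return np.r_[np.degrees((Rn.inv()*Rt).as_rotvec())/5, Rn.inv().apply(t-p)/.04].round(3), (t,Rt)
E
python3 - <<'E'
from h import *
H=down(-4.1)
tilt=lambda d: H*R.from_euler("y",d,degrees=True)
print(row([.558,-.217,.16],tilt(30))[0])
im=cv2.cvtColor(cv2.imread("pics/top0.png"),cv2.COLOR_BGR2RGB)
c=[c for c in comps(dark(im)) if abs(cv2.minAreaRect(c)[0][0]-229)<3 and cv2.contourArea(c)<900 and abs(cv2.minAreaRect(c)[0][1]-217)<4]
for k in c: 
    e=cv2.minEnclosingCircle(k); print("hole",e,cast("top",[e[0]],.1), cv2.minAreaRect(k)[1])
# deck corners: screws in crop px/5+offset
sc=np.array([[198,58],[420,180],[70,279],[294,402]])/5+[180,170]-.4
P=cast("top",sc,.103); print("screws",P,"mean",P.mean(0))
roi=im[205:235,215:250]; big=cv2.resize(roi,None,fx=10,fy=10,interpolation=cv2.INTER_CUBIC)
h=cv2.cvtColor(big,cv2.COLOR_RGB2HSV)
m=((h[...,0]<30)&(h[...,1]>110)&(h[...,2]>90)).astype(np.uint8)
for k in comps(m,500):
    q=k[:,0,:]/10+[215,205]-.45
    W=cast("top",q,.069)[:,:2]*1000
    rect=cv2.minAreaRect(W.astype(np.float32)); print("spindle",rect)
E
```

```text
[  3.186   5.407 -11.943  10.381  -4.816   2.037]
hole ((228.64788818359375, 215.9859161376953), 12.031641006469727) [[0.5589 0.226  0.1   ]] (22.62741470336914, 22.62741470336914)
screws [[0.6517 0.254  0.103 ]
 [0.5879 0.1343 0.103 ]
 [0.5317 0.3164 0.103 ]
 [0.4687 0.1967 0.103 ]] mean [0.56   0.2254 0.103 ]
spindle ((558.2352294921875, 225.79856872558594), (12.155115127563477, 11.277999877929688), 65.72269439697266)
```

Call:
drive_tool(series=[3.186, 5.407, -11.943, 10.381, -4.816, 2.037, 1, 3.186, 5.407, -11.943, 10.381, -4.816, 2.037, 1, 3.186, 5.407, -11.943, 10.381, -4.816, 2.037, 1, 3.186, 5.407, -11.943, 10.381, -4.816, 2.037, 1, 3.186, 5.407, -11.943, 10.381, -4.816, 2.037, 1, 3.186, 5.407, -11.943, 10.381, -4.816, 2.037, 1, 3.186, 5.407, -11.943, 10.381, -4.816, 2.037, 1, 3.186, 5.407, -11.943, 10.381, -4.816, 2.037, 1, 3.186, 5.407, -11.943, 10.381, -4.816, 2.037, 1, 3.186, 5.407, -11.943, 10.381, -4.816, 2.037, 1])

```text
time: 0.93
ee_pos: [0.5277, -0.2546, 0.1702]
eef_rot: [0.705, 0.659, 0.19, -0.177]
ft_force: [0.3, -1.8, -0.0]
width: 0.0871
grip_force: 0.0
```

```bash
python3 - <<'E'
from h import *
H=down(-4.1)
tilt=lambda d: H*R.from_euler("y",d,degrees=True)
p,Rn,s=tool(); print(p,s["joint_positions"],s["ft_force"],s["time"])
a,b=row([.558,-.217,.10],tilt(30)); print(a)
print(row([.558,-.217,.028],tilt(30))[0])
E
```

```text
[ 0.5277 -0.2546  0.1702] [ 0.9279  0.5402 -0.4342  1.4631 -0.2528  1.4265  0.5234] [ 0.3457 -1.7538 -0.0216] 0.9333
[-0.013 -0.026  0.047 -0.027  0.692  1.939]
[-0.013 -0.026  0.047 -0.93   0.69   3.496]
```

Call:
drive_tool(series=[0, 0, 0, -0.027, 0.692, 1.939, 1, 0, 0, 0, -0.027, 0.692, 1.939, 1, 0, 0, 0, -0.027, 0.692, 1.939, 1, 0, 0, 0, -0.027, 0.692, 1.939, 1, 0, 0, 0, -0.027, 0.692, 1.939, 1])

```text
time: 1.35
ee_pos: [0.5575, -0.2201, 0.1039]
eef_rot: [0.707, 0.658, 0.189, -0.176]
ft_force: [0.1, -0.8, -0.4]
width: 0.0871
grip_force: 0.0
```

```bash
python3 - <<'E'
from h import *
H=down(-4.1)
tilt=lambda d: H*R.from_euler("y",d,degrees=True)
p,Rn,s=tool(); print(p,s["ft_force"],s["time"])
print(row([.558,-.217,.028],tilt(30))[0])
for n in("top","side"):
    im=camera(n)
    if n=="side": S=im[150:300,260:460]
    if n=="top":
        T=im[160:300,310:480]
v=np.hstack([cv2.resize(T,(400,330)),cv2.resize(S,(400,330))]); cv2.imwrite("pics/app.png",v[:,:,::-1])
E
```

```text
[ 0.5575 -0.2201  0.1039] [ 0.1232 -0.8287 -0.4471] 1.35
[ 0.007  0.016 -0.003 -0.879  0.006  1.609]
```

View pics/app.png

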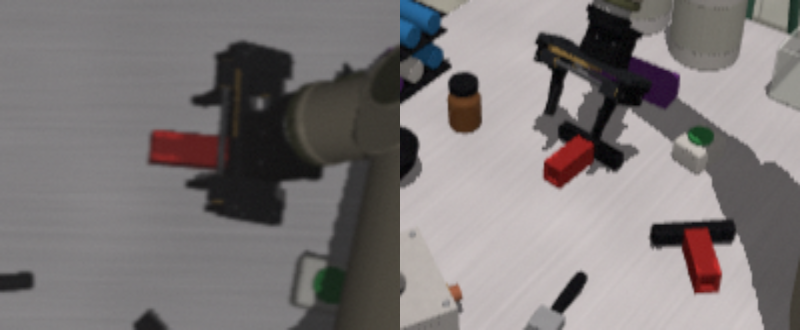

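The crop shows the fingers straddling the red stem from the bar side, tilted as planned and clear of the carton and timer. I'll go down and grip.

Call:
drive_tool(series=[0, 0, 0, -0.88, 0, 1.61, 1, 0, 0, 0, -0.88, 0, 1.61, 1, 0, 0, 0, -0.88, 0, 1.61, 1, 0, 0, 0, -0.88, 0, 1.61, 1, 0, 0, 0, -0.88, 0, 1.61, -0.4, 0, 0, 0, -0.88, 0, 1.61, -0.4, 0, 0, 0, -0.88, 0, 1.61, -0.4, 0, 0, 0, -0.88, 0, 1.61, -0.4, 0, 0, 0, -0.88, 0, 1.61, -0.4, 0, 0, 0, -0.88, 0, 1.61, -0.4], grip_force=40)

```text
time: 2.28
ee_pos: [0.558, -0.2179, 0.0309]
eef_rot: [0.707, 0.658, 0.189, -0.175]
ft_force: [-0.5, 0.3, 0.4]
width: 0.0551
grip_force: 0.0
```

Call:
drive_tool(series=[0, 0, 0, 0, 0, 0, -0.6, 0, 0, 0, 0, 0, 0, -0.6, 0, 0, 0, 0, 0, 0, -0.6, 0, 0, 0, 0, 0, 0, -0.6, 0, 0, 0, 0, 0, 0, -0.6, 0, 0, 0, 0, 0, 0, -0.6, 0, 0, 0, 0, 0, 0, -0.6, 0, 0, 0, 0, 0, 0, -0.6])

```text
time: 2.95
ee_pos: [0.558, -0.2178, 0.0305]
eef_rot: [0.707, 0.658, 0.189, -0.176]
ft_force: [2.0, 0.1, -0.4]
width: 0.0357
grip_force: 40.0
```

```bash
python3 - <<'E'
from h import *
H=down(-4.1)
tilt=lambda d: H*R.from_euler("y",d,degrees=True)
p,Rn,s=tool(); print(p,s["ft_force"],s["width"],s["grip_force"])
print(row([.558,-.217,.15],Rn)[0])
E
```

```text
[ 0.558  -0.2178  0.0305] [ 1.9603  0.1222 -0.3632] 0.035731032154647374 39.99951780075207
[ 0.     0.     0.     1.508  0.001 -2.655]
```

Call:
drive_tool(series=[0, 0, 0, 1.5, 0, -2.65, -0.6, 0, 0, 0, 1.5, 0, -2.65, -0.6, 0, 0, 0, 1.5, 0, -2.65, -0.6, 0, -18, 0, 1.5, 0, -2.65, -0.6, 0, -18, 0, 1.5, 0, -2.65, -0.6, 0, -18, 0, 1.5, 0, -2.65, -0.6, 0, -18, 0, 1.5, 0, -2.65, -0.6, 0, -18, 0, 1.5, 0, -2.65, -0.6, 0, -18, 0, 1.5, 0, -2.65, -0.6, 0, -18, 0, 1.5, 0, -2.65, -0.6])

```text
time: 3.78
ee_pos: [0.5577, -0.2186, 0.1531]
eef_rot: [0.72, 0.67, -0.13, 0.123]
ft_force: [-1.6, 1.0, -5.3]
width: 0.0354
grip_force: 40.0
```

```bash
python3 - <<'E'
from h import *
H=down(-4.1)
tilt=lambda d: H*R.from_euler("y",d,degrees=True)
p,Rn,s=tool(); print(p,s["ft_force"],s["width"],s["joint_positions"])
print(row([.558,-.217,.15],tilt(-60))[0])
E
```

```text
[ 0.5577 -0.2186  0.1531] [-1.557   1.0244 -5.3169] 0.035442637275017244 [ 0.3769  0.3315 -0.3287  1.7198  0.5102  1.1586 -0.2273]
[ 0.028 -7.89  -0.019  0.113  0.004 -0.   ]
```

Call:
drive_tool(series=[0, -7.89, 0, 0.11, 0, 0, -0.6, 0, -7.89, 0, 0.11, 0, 0, -0.6, 0, -7.89, 0, 0.11, 0, 0, -0.6, 0, -7.89, 0, 0.11, 0, 0, -0.6, 0, -7.89, 0, 0.11, 0, 0, -0.6, 0, -7.89, 0, 0.11, 0, 0, -0.6, 0, -7.89, 0, 0.11, 0, 0, -0.6, 0, -7.89, 0, 0.11, 0, 0, -0.6])

```text
time: 4.45
ee_pos: [0.5576, -0.2139, 0.1493]
eef_rot: [0.635, 0.592, -0.364, 0.338]
ft_force: [-0.2, -0.0, -3.1]
width: 0.0355
grip_force: 40.0
```

```bash
python3 - <<'E'
from h import *
H=down(-4.1)
p,Rn,s=tool(); print(p,Rn.as_matrix(),s["ft_force"],s["width"],s["joint_positions"])
im=camera("side"); t=camera("top")
v=np.hstack([cv2.resize(t[150:300,290:470],(400,333)),cv2.resize(im[110:290,240:440],(400,333))]); cv2.imwrite("pics/up.png",v[:,:,::-1])
for c in comps(red(im),60): print(cv2.minAreaRect(c),cv2.approxPolyDP(c,2,True)[:,0].tolist())
# expected projection of upright stem axis
g=p+Rn.apply([0,0,.003])
print(proj("side",[[g[0],g[1]-.0,g[2]-.047],[g[0],g[1],g[2]+.043]]))
print(row([g[0],g[1],.06],Rn)[0],g)
E
```

```text
[ 0.5576 -0.2139  0.1493] [[ 0.0338  0.9975 -0.0619]
 [ 0.5061 -0.0705 -0.8596]
 [-0.8618 -0.0023 -0.5072]] [-0.2019 -0.017  -3.0977] 0.03549863154644991 [-0.0047  0.5272 -0.2358  1.7918  1.0883  1.4751 -0.8022]
((333.6011657714844, 355.56182861328125), (34.661930084228516, 17.595966339111328), 57.9946174621582) [[332, 338], [321, 343], [320, 350], [335, 372], [348, 367], [349, 364]]
((411.9056396484375, 268.03509521484375), (28.556785583496094, 14.100652694702148), 80.90972137451172) [[403, 255], [409, 274], [407, 282], [418, 281], [420, 274], [413, 255]]
[[346.5221 202.5751]
 [347.479  179.3271]]
[-0.005  0.001 -0.056  1.953 -0.014  1.104] [ 0.5574 -0.2165  0.1477]
```

View pics/up.png

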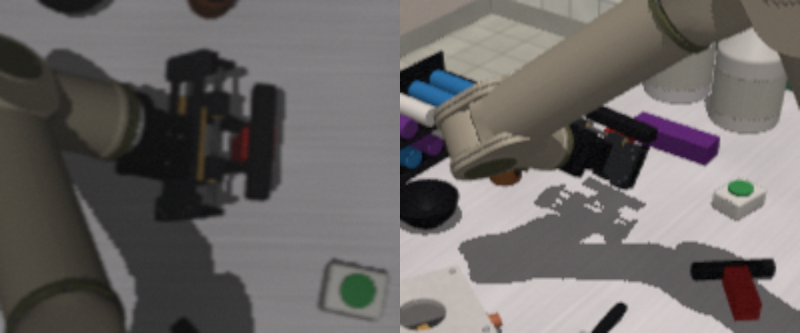

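The crop shows the handle held upright, bar on top, with the wrist coming from the left and above. I'll lower it towards the bench.

Call:
drive_tool(series=[0, 0, 0, 1.9, 0, 1.116, -0.6, 0, 0, 0, 1.9, 0, 1.116, -0.6, 0, 0, 0, 1.9, 0, 1.116, -0.6, 0, 0, 0, 1.9, 0, 1.116, -0.6, 0, 0, 0, 1.9, 0, 1.116, -0.6, 0, 0, 0, 1.9, 0, 1.116, -0.6])

```text
time: 5.05
ee_pos: [0.5594, -0.2152, 0.0655]
eef_rot: [0.636, 0.59, -0.363, 0.34]
ft_force: [0.4, 0.5, -3.9]
width: 0.0358
grip_force: 40.0
```

Call:
drive_tool(series=[0, 0, 0, 0.086, 0, 0.05, -0.6, 0, 0, 0, 0.086, 0, 0.05, -0.6])

```text
time: 5.22
ee_pos: [0.5587, -0.2147, 0.0598]
eef_rot: [0.636, 0.591, -0.363, 0.34]
ft_force: [-0.6, -0.5, -4.2]
width: 0.0359
grip_force: 40.0
```

Call:
drive_tool(series=[0, 0, 0, 0.086, 0, 0.05, -0.6, 0, 0, 0, 0.086, 0, 0.05, -0.6])

```text
time: 5.38
ee_pos: [0.558, -0.2146, 0.0545]
eef_rot: [0.635, 0.591, -0.364, 0.339]
ft_force: [-1.3, 0.3, -5.3]
width: 0.0356
grip_force: 40.0
```

Call:
drive_tool(series=[0, 0, 0, 0.065, 0, 0.038, -0.6, 0, 0, 0, 0.065, 0, 0.038, -0.6])

```text
time: 5.55
ee_pos: [0.5584, -0.2146, 0.0524]
eef_rot: [0.635, 0.591, -0.364, 0.34]
ft_force: [-1.4, 1.9, 4.3]
width: 0.0355
grip_force: 40.0
```

Call:
drive_tool(series=[0, 0, 0, 0.043, 0, 0.025, -0.6, 0, 0, 0, 0.043, 0, 0.025, -0.6])

```text
time: 5.72
ee_pos: [0.5584, -0.2145, 0.0523]
eef_rot: [0.635, 0.59, -0.365, 0.341]
ft_force: [-6.4, 8.6, 17.7]
width: 0.0355
grip_force: 40.0
```

Call:
drive_tool(series=[0, 0, 0, 0.043, 0, 0.025, -0.6, 0, 0, 0, 0.043, 0, 0.025, -0.6])

```text
time: 5.88
ee_pos: [0.5585, -0.2146, 0.0522]
eef_rot: [0.635, 0.589, -0.366, 0.342]
ft_force: [-11.0, 14.2, 32.2]
width: 0.0351
grip_force: 40.0
```

Call:
drive_tool(series=[0, 0, 0, -0.086, 0, -0.05, -0.6, 0, 0, 0, -0.086, 0, -0.05, -0.6, 0, 0, 0, -0.086, 0, -0.05, 0.4, 0, 0, 0, -0.086, 0, -0.05, 0.4, 0, 0, 0, -0.086, 0, -0.05, 0.4, 0, 0, 0, -0.086, 0, -0.05, 0.4, 0, 0, 0, -0.086, 0, -0.05, 0.4, 0, 0, 0, -0.086, 0, -0.05, 0.4, 0, 0, 0, -0.086, 0, -0.05, 0.4, 0, 0, 0, -0.086, 0, -0.05, 0.4])

```text
time: 6.72
ee_pos: [0.558, -0.2147, 0.0515]
eef_rot: [0.635, 0.591, -0.364, 0.339]
ft_force: [-0.4, -0.7, 0.0]
width: 0.061
grip_force: 0.0
```

```bash
python3 - <<'E'
from h import *
p,Rn,s=tool(); print(p,s["ft_force"],s["width"],s["grip_force"],Rn.apply([0,0,1]))
E
```

```text
[ 0.558  -0.2147  0.0515] [-0.3772 -0.7315  0.0345] 0.06098059540666797 0.0 [-0.0615 -0.8608 -0.5053]
```

Call:
drive_tool(series=[0, 0, 0, 0, 0, -0.5, 0.4, 0, 0, 0, 0, 0, -1.3, 0.4, 0, 0, 0, 0, 0, -2.1, 0.4, 0, 0, 0, 0, 0, -3, 0.4, 0, 0, 0, 0, 0, -4, 0.8, 0, 0, 0, 0, 0, -5, 1, 0, 0, 0, 0, 0, -5, 1, 0, 0, 0, 0, 0, -5, 1])

```text
time: 7.38
ee_pos: [0.5712, -0.0399, 0.1533]
eef_rot: [0.635, 0.592, -0.362, 0.34]
ft_force: [0.2, -0.7, -0.8]
width: 0.0801
grip_force: 0.0
```

```bash
python3 - <<'E'
from h import *
p,Rn,s=tool(); print(p,s["ft_force"],s["width"],s["joint_positions"])
t=camera("top"); im=camera("side")
v=np.hstack([cv2.resize(t[150:300,290:470],(400,333)),cv2.resize(im[110:290,240:440],(400,333))]); cv2.imwrite("pics/stood.png",v[:,:,::-1])
cv2.imwrite("pics/stood_t.png",t[:,:,::-1])
for n,i in(("top",t),("side",im)):
    for z,m in((.114,dark(i)),(.09,red(i))):
        for c in comps(m):
            b=cv2.minAreaRect(c); q=cast(n,[b[0]],z)[0]
            if abs(q[0]-.55)<.09 and abs(q[1]+.22)<.1: print(n,z,b,cast(n,cv2.boxPoints(b),z)[:,:2].tolist())
E
```

```text
[ 0.5712 -0.0399  0.1533] [ 0.1517 -0.7177 -0.759 ] 0.08009662676763665 [-0.2138  0.6301 -0.3272  1.6284  0.9717  1.7049 -0.9073]
top 0.114 ((398.0499572753906, 219.34999084472656), (17.026622772216797, 47.62852478027344), 4.398705005645752) [[0.49376994609341124, -0.19329971446531072], [0.6204977311833975, -0.20324599114730416], [0.6177993678460674, -0.24826773333500093], [0.4910704129311969, -0.2377837058573327]]
side 0.114 ((348.3000183105469, 201.40000915527344), (36.671512603759766, 9.391485214233398), 26.56505012512207) [[0.6075149551816484, -0.1913891104651324], [0.6259511345390685, -0.23936108920923138], [0.4865349393085759, -0.22805369230011585], [0.47227865708125155, -0.1826301938489987]]
side 0.09 ((347.5, 216.0), (24.0, 13.0), 90.0) [[0.5756688137261159, -0.21119380441132085], [0.5415346337670036, -0.23744295070944144], [0.46935310875573605, -0.13299345268321638], [0.5012240359614312, -0.10842240910694123]]
```

View pics/stood.png

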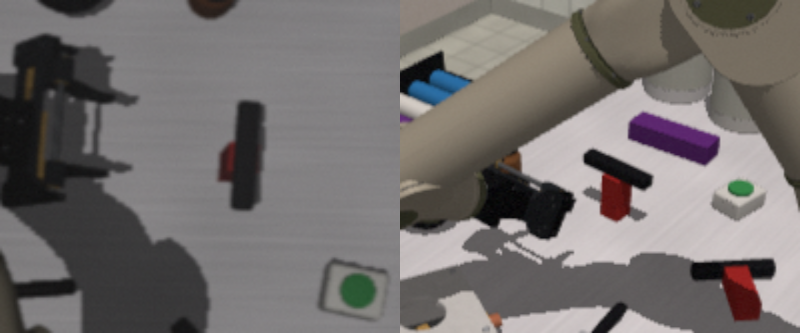

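The crop shows the handle standing on its mouth, released, with the bar's centre at about (403,219) in the full top picture. Next is the approach to the bar from above.

```bash
python3 - <<'E'
from h import *
im=cv2.imread("pics/stood_t.png")
print(cast("top",[[402.7,219.5]],.114))
g=cv2.cvtColor(im,cv2.COLOR_BGR2GRAY); 
for y in (205,212,219,226,233): print(y,g[y,384:416])
for th in(30,40,50):
    for c in comps((g<th).astype(np.uint8)):
        b=cv2.minAreaRect(c)
        if 390<b[0][0]<412 and 205<b[0][1]<235: print(th,b,cast("top",[b[0]],.114))
print(row([.557,-.2275,.26],down(85.6))[0])
E
```

```text
[[ 0.5552 -0.2329  0.114 ]]
205 [125 124 123 125 124 127 127 125 125 128 124 109  72  38  32  32  30  32
  30  30  30  32  43  62  93 120 130 131 131 129 129 132]
212 [126 127 126 128 126 127 128 129 129 127 121  93  50  30  31  34  31  31
  31  33  31  35  48  58  68  98 124 129 128 129 126 127]
219 [130 129 131 128 102  64  36  34  41  47  46  40  31  30  32  29  32  30
  33  30  28  36  49  67 101 128 134 133 132 132 132 133]
226 [126 127 126 114  84  44  35  36  43  46  44  35  30  32  32  31  30  30
  30  32  32  39  50  73 101 124 130 129 128 129 127 127]
233 [129 127 128 127 127 128 129 130 126 110  72  37  30  33  31  31  29  29
  31  30  37  50  66  99 125 130 128 129 129 129 130 128]
40 ((397.632080078125, 219.46224975585938), (15.28990364074707, 47.17282485961914), 2.4895527362823486) [[ 0.5551 -0.2195  0.114 ]]
50 ((398.312255859375, 219.40830993652344), (16.71870994567871, 47.645015716552734), 7.594643592834473) [[ 0.5553 -0.2213  0.114 ]]
[ -9.271   9.317 -16.16   -4.716   0.007   2.587]
```

Call:
drive_tool(series=[0, 0, 0, -2.6, 0, -1.5, 1, 0, 0, 0, -2.6, 0, -1.5, 1, -9.27, 9.32, -16.16, -4.7, 0, 2.6, 1, -9.27, 9.32, -16.16, -4.7, 0, 2.6, 1, -9.27, 9.32, -16.16, -4.7, 0, 2.6, 1, -9.27, 9.32, -16.16, -4.7, 0, 2.6, 1, -9.27, 9.32, -16.16, -4.7, 0, 2.6, 1, -9.27, 9.32, -16.16, -4.7, 0, 2.6, 1, -9.27, 9.32, -16.16, -4.7, 0, 2.6, 1, -9.27, 9.32, -16.16, -4.7, 0, 2.6, 1])

```text
time: 8.32
ee_pos: [0.5553, -0.2294, 0.2622]
eef_rot: [0.357, 0.897, -0.191, 0.177]
ft_force: [-0.8, 0.1, -0.3]
width: 0.0872
grip_force: 0.0
```

```bash
python3 - <<'E'
from h import *
p,Rn,s=tool(); print(p,Rn.as_matrix(),s["ft_force"],s["width"],s["joint_positions"])
print(row([.556,-.2277,.20],down(85.6))[0])
E
```

```text
[ 0.5553 -0.2294  0.2622] [[-0.6821  0.7087  0.1801]
 [ 0.5736  0.6713 -0.4694]
 [-0.4536 -0.2169 -0.8644]] [-0.7637  0.1085 -0.319 ] 0.08723856261788175 [ 0.3351  0.0948 -0.2921  1.8062  0.5782  1.0894  0.6261]
[-4.357  4.345 -7.627  0.683  0.362  1.262]
```

Call:
drive_tool(series=[-4.36, 4.35, -7.63, 0.683, 0.362, 1.262, 1, -4.36, 4.35, -7.63, 0.683, 0.362, 1.262, 1, -4.36, 4.35, -7.63, 0.683, 0.362, 1.262, 1, -4.36, 4.35, -7.63, 0.683, 0.362, 1.262, 1, -4.36, 4.35, -7.63, 0.683, 0.362, 1.262, 1, -4.36, 4.35, -7.63, 0.683, 0.362, 1.262, 1, -4.36, 4.35, -7.63, 0.683, 0.362, 1.262, 1, -4.36, 4.35, -7.63, 0.683, 0.362, 1.262, 1, -4.36, 4.35, -7.63, 0.683, 0.362, 1.262, 1])

```text
time: 9.07
ee_pos: [0.5568, -0.2272, 0.2016]
eef_rot: [0.042, 0.999, -0.001, 0.0]
ft_force: [0.5, 0.7, -0.6]
width: 0.0871
grip_force: 0.0
```

```bash
python3 - <<'E'
from h import *
p,Rn,s=tool(); print(p,Rn.as_matrix(),s["ft_force"],s["joint_positions"])
print(row([.556,-.2277,.113],down(85.6))[0])
E
```

```text
[ 0.5568 -0.2272  0.2016] [[-0.9965  0.0835 -0.    ]
 [ 0.0835  0.9965 -0.0022]
 [-0.0001 -0.0021 -1.    ]] [ 0.4567  0.7348 -0.5521] [ 0.5652  0.3249 -0.3142  1.5725  0.106   1.2603  1.7212]
[-0.025  0.002 -0.078  0.02  -0.009  2.14 ]
```

Call:
drive_tool(series=[0, 0, -0.08, 0.02, 0, 1.5, 1, 0, 0, -0.08, 0.02, 0, 2.14, 1, 0, 0, -0.08, 0.02, 0, 2.14, 0.2, 0, 0, -0.08, 0.02, 0, 2.14, -0.2, 0, 0, -0.08, 0.02, 0, 2.14, -0.8, 0, 0, -0.08, 0.02, 0, 2.14, -0.8, 0, 0, -0.08, 0.02, 0, 2.14, -0.8, 0, 0, -0.08, 0.02, 0, 2.14, -0.8, 0, 0, -0.08, 0.02, 0, 2.14, -0.8, 0, 0, -0.08, 0.02, 0, 2.14, -0.8], grip_force=20)

```text
time: 9.9
ee_pos: [0.5574, -0.2254, 0.1181]
eef_rot: [0.035, 0.999, -0.001, 0.001]
ft_force: [-0.8, -1.0, -0.6]
width: 0.0416
grip_force: 0.0
```

Call:
drive_tool(series=[0, 0, 0, 0, 0, 0, -0.8, 0, 0, 0, 0, 0, 0, -0.8, 0, 0, 0, 0, 0, 0, -0.8, 0, 0, 0, 0, 0, 0, -0.8, 0, 0, 0, 0, 0, 0, -0.8, 0, 0, 0, 0, 0, 0, -0.8, 0, 0, 0, 0, 0, 0, -0.8, 0, 0, 0, 0, 0, 0, -0.8])

```text
time: 10.57
ee_pos: [0.5571, -0.2254, 0.1175]
eef_rot: [0.035, 0.999, -0.001, 0.001]
ft_force: [-0.0, -0.8, 1.0]
width: 0.0261
grip_force: 20.0
```

Call:
drive_tool(series=[0, 0, 0, 0, 0, 0, -0.8, 0, 0, 0, 0, 0, 0, -0.8, 0, 0, 0, 0, 0, 0, -0.8, 0, 0, 0, 0, 0, 0, -0.8], grip_force=50)

```text
time: 10.9
ee_pos: [0.5571, -0.2254, 0.1175]
eef_rot: [0.035, 0.999, -0.001, 0.001]
ft_force: [0.4, -1.6, 1.2]
width: 0.0253
grip_force: 50.0
```

Call:
drive_tool(series=[0, 0, 0, 0, 0, -1, -0.8, 0, 0, 0, 0, 0, -2, -0.8, 0, 0, 0, 0, 0, -3, -0.8, 0, 0, 0, 0, 0, -3.8, -0.8, 0, 0, 0, 0, 0, -3.8, -0.8])

```text
time: 11.32
ee_pos: [0.5591, -0.2252, 0.2765]
eef_rot: [0.035, 0.999, -0.002, 0.005]
ft_force: [1.2, 1.3, -3.3]
width: 0.0256
grip_force: 50.0
```

```bash
python3 - <<'E'
from h import *
p,Rn,s=tool(); print(p,s["ft_force"],s["torque"],s["width"],s["joint_positions"])
print(row([.56,.2265,.262],down(65.7))[0])
im=cv2.cvtColor(cv2.imread("pics/side0.png"),cv2.COLOR_BGR2RGB)
# deck hole in side view: crop(3x) ellipse about (637,90)-> px
print(cast("side",[[205+(637-500)/3-.3,250+90/3-.3]],.1))
# screws side view
sc=np.array([[544,62],[684,19],[585,162],[734,114]],float); sc[:,0]-=500
print(cast("side",sc/3+[205,250]-.3,.103).mean(0))
E
```

```text
[ 0.5591 -0.2252  0.2765] [ 1.1943  1.3259 -3.2911] [ 0.067  -0.3349  0.0425] 0.02563671784867585 [ 0.5649  0.2792 -0.3192  1.4717  0.0896  1.3939  1.7431]
[-0.02   0.125  4.056  0.772 11.266  0.24 ]
[[0.557  0.2303 0.1   ]]
[0.5573 0.2294 0.103 ]
```

Call:
drive_tool(series=[0, 0, 4.06, 0.75, 11.28, 0.24, -0.8, 0, 0, 4.06, 0.75, 11.28, 0.24, -0.8, 0, 0, 4.06, 0.75, 11.28, 0.24, -0.8, 0, 0, 4.06, 0.75, 11.28, 0.24, -0.8, 0, 0, 4.06, 0.75, 11.28, 0.24, -0.8, 0, 0, 4.06, 0.75, 11.28, 0.24, -0.8, 0, 0, 4.06, 0.75, 11.28, 0.24, -0.8, 0, 0, 4.06, 0.75, 11.28, 0.24, -0.8, 0, 0, 4.06, 0.75, 11.28, 0.24, -0.8, 0, 0, 4.06, 0.75, 11.28, 0.24, -0.8])

```text
time: 12.15
ee_pos: [0.5576, 0.1896, 0.2589]
eef_rot: [0.211, 0.978, -0.001, -0.0]
ft_force: [1.4, -0.1, -3.9]
width: 0.0255
grip_force: 50.0
```

```bash
python3 - <<'E'
from h import *
p,Rn,s=tool(); print(p,s["ft_force"],s["torque"],s["width"],s["joint_positions"])
print(row([.559,.227,.262],down(65.7))[0])
E
```

```text
[0.5576 0.1896 0.2589] [ 1.372  -0.0842 -3.9088] [ 0.1114 -0.2579 -0.0825] 0.025548415777566474 [ 0.0306  0.2921 -0.5349  1.516   0.1515  1.3759  0.6309]
[-0.02   0.002 -0.006  0.353  0.867 -0.153]
```

Call:
drive_tool(series=[0, 0, 0, 0.353, 0.867, -0.15, -0.8, 0, 0, 0, 0.353, 0.867, -0.15, -0.8, 0, 0, 0, 0.353, 0.867, -0.15, -0.8, 0, 0, 0, 0.353, 0.867, -0.15, -0.8, 0, 0, 0, 0.353, 0.867, -0.15, -0.8])

```text
time: 12.57
ee_pos: [0.56, 0.2236, 0.2651]
eef_rot: [0.212, 0.977, -0.001, 0.0]
ft_force: [-0.3, -1.1, -4.7]
width: 0.0255
grip_force: 50.0
```

```bash
python3 - <<'E'
from h import *
p,Rn,s=tool(); print(p,s["ft_force"],s["torque"],s["width"],Rn.as_matrix())
t=camera("top"); im=camera("side")
v=np.hstack([cv2.resize(t[160:280,170:290],(400,400),interpolation=2),cv2.resize(im[190:340,180:330],(400,400),interpolation=2)]); cv2.imwrite("pics/over.png",v[:,:,::-1])
for n,i in(("side",im),("top",t)):
    for c in comps(red(i),40):
        b=cv2.minAreaRect(c); print(n,b, cv2.approxPolyDP(c,1.5,True)[:,0].tolist())
# where mouth corners/centre should project if handle hangs as assumed
m=p+Rn.apply([0,0,.1175]); print(m,proj("side",[m,p]),proj("top",[m]))
E
```

```text
[0.56   0.2236 0.2651] [-0.2666 -1.0704 -4.7428] [ 0.0562 -0.1366 -0.0303] 0.025516858687384108 [[-0.9105  0.4136 -0.0002]
 [ 0.4136  0.9105 -0.0025]
 [-0.0008 -0.0023 -1.    ]]
side ((333.6011657714844, 355.56182861328125), (34.661930084228516, 17.595966339111328), 57.9946174621582) [[332, 338], [321, 343], [320, 350], [335, 372], [348, 367], [349, 364]]
side ((411.9056396484375, 268.03509521484375), (28.556785583496094, 14.100652694702148), 80.90972137451172) [[403, 255], [409, 273], [407, 282], [418, 281], [420, 274], [413, 255]]
side ((248.38998413085938, 255.72998046875), (27.577165603637695, 16.122034072875977), 81.8698959350586) [[240, 243], [241, 261], [245, 269], [258, 266], [256, 254], [250, 256], [243, 244]]
top ((223.30003356933594, 328.3999938964844), (12.521979331970215, 33.541019439697266), 26.56505012512207) [[225, 312], [211, 339], [220, 345], [236, 316]]
[0.56   0.2233 0.1476] [[249.5234 264.9737]
 [244.3567 230.4369]] [[226.9601 212.4473]]
```

View pics/over.png

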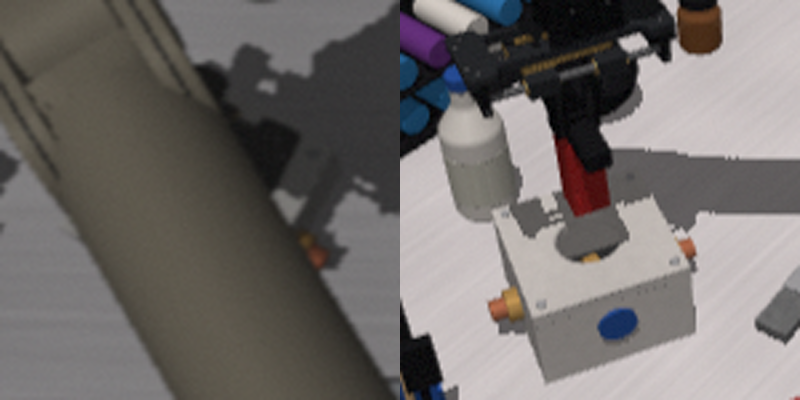

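The side crop shows the stem hanging over the deck with its lower corner at about (247,268) in the full picture, and the hole just below it. I'll use the stem's known corners to measure the side camera's bias.

```bash
python3 - <<'E'
from h import *
p,Rn,s=tool(); print(p)
cor=[p+Rn.apply([a*.018,b*.018,.1175]) for a in(-1,1) for b in(-1,1)]
print(proj("side",cor))
# hole centre: measured side pixels -> and predicted pixel for candidate
print(proj("side",[[.5595,.2257,.1],[.558,.2275,.1],[.557,.2298,.1]]))
im=camera("side"); g=cv2.cvtColor(im,cv2.COLOR_RGB2HSV)
i0=cv2.cvtColor(cv2.imread("pics/side0.png"),cv2.COLOR_BGR2RGB)
big=cv2.resize(i0[255:300,225:285],None,fx=6,fy=6,interpolation=2); v=cv2.cvtColor(big,cv2.COLOR_RGB2GRAY)
print(v[::40,::24])
for th in(110,130,150):
    for c in comps((v<th).astype(np.uint8),1500):
        e=cv2.fitEllipse(c); print(th,(e[0][0]/6+225-.42,e[0][1]/6+255-.42),e[1],e[2],"hull",cv2.contourArea(cv2.convexHull(c)),cast("side",[[e[0][0]/6+224.58,e[0][1]/6+254.58]],.1))
E
```

```text
[0.5602 0.2235 0.2657]
[[253.3678 258.4754]
 [240.6143 262.8071]
 [258.3295 266.7458]
 [245.3592 271.2579]]
[[250.9089 278.3418]
 [250.8338 278.9617]
 [250.4942 279.6072]]
[[147 180 177 180 180 185 182 186 186 180 163 177 188 184 188]
 [182 180 180 181 175 176 174 172 175 175 176 174 176 188 187]
 [172 173 175 174 175 174 175 173 172 174 173 175 175 180 186]
 [176 177 175 175 142 104  91  87  93 118 173 174 176 176 183]
 [175 175 176 171  87  89  89  90  87  53 173 173 174 174 176]
 [177 175 177 174 175 131 131 158 172 173 173 171 176 174 142]
 [176 175 176 172 172 173 173 170 170 172 171 177 148 117 112]]
110 (249.99246795654298, 279.83766499837236) (87.73472595214844, 149.13543701171875) 83.09066772460938 hull 10741.0 [[0.5575 0.2312 0.1   ]]
130 (278.1057161458333, 296.4434084065755) (39.01890182495117, 172.28858947753906) 80.6184310913086 hull 3849.5 [[0.4573 0.2295 0.1   ]]
130 (250.05832489013673, 279.58262451171873) (96.90995025634766, 151.2296600341797) 81.77784729003906 hull 11756.5 [[0.558  0.2305 0.1   ]]
150 (277.5720705159505, 296.23517171223955) (41.70232391357422, 191.09239196777344) 80.75121307373047 hull 4391.0 [[0.4589 0.2298 0.1   ]]
150 (250.0583376057943, 279.5462907918294) (103.53779602050781, 154.92230224609375) 81.23219299316406 hull 12805.5 [[0.5581 0.2304 0.1   ]]
```

```bash
python3 - <<'E'
from h import *
print(row([.5593,.2285,.215],down(65.7))[0],row([.5593,.2285,.190],down(65.7))[0])
E
```

```text
[-0.016  0.018 -0.029  0.073  0.101  1.196] [-0.016  0.018 -0.029  0.074  0.102  1.821]
```

Call:
drive_tool(series=[0, 0, 0, 0.073, 0.101, 0.5, -0.8, 0, 0, 0, 0.073, 0.101, 1.2, -0.8, 0, 0, 0, 0.073, 0.101, 1.2, -0.8, 0, 0, 0, 0.073, 0.101, 1.8, -0.8, 0, 0, 0, 0.073, 0.101, 1.8, -0.8, 0, 0, 0, 0.073, 0.101, 1.8, -0.8])

```text
time: 13.22
ee_pos: [0.5589, 0.2289, 0.1943]
eef_rot: [0.211, 0.977, -0.001, 0.0]
ft_force: [-0.3, 0.0, -3.9]
width: 0.0256
grip_force: 50.0
```

Call:
drive_tool(series=[0, 0, 0, 0, 0, 0.1, -0.8, 0, 0, 0, 0, 0, 0.1, -0.8])

```text
time: 13.38
ee_pos: [0.5595, 0.2298, 0.1911]
eef_rot: [0.211, 0.977, -0.0, 0.001]
ft_force: [0.3, 0.8, -4.3]
width: 0.0254
grip_force: 50.0
```

Call:
drive_tool(series=[0, 0, 0, 0, 0, 0.08, -0.8, 0, 0, 0, 0, 0, 0.08, -0.8])

```text
time: 13.55
ee_pos: [0.5592, 0.2298, 0.1871]
eef_rot: [0.211, 0.978, -0.0, 0.001]
ft_force: [0.7, 0.1, -4.6]
width: 0.0259
grip_force: 50.0
```

Call:
drive_tool(series=[0, 0, 0, 0, 0, 0.08, -0.8, 0, 0, 0, 0, 0, 0.08, -0.8])

```text
time: 13.72
ee_pos: [0.559, 0.2297, 0.1833]
eef_rot: [0.211, 0.978, -0.001, 0.001]
ft_force: [-0.4, -0.1, -5.2]
width: 0.0256
grip_force: 50.0
```

Call:
drive_tool(series=[0, 0, 0, 0, 0, 0.06, -0.8, 0, 0, 0, 0, 0, 0.06, -0.8])

```text
time: 13.88
ee_pos: [0.5591, 0.2297, 0.181]
eef_rot: [0.211, 0.978, -0.001, 0.001]
ft_force: [-0.2, -1.1, -3.9]
width: 0.0256
grip_force: 50.0
```

Call:
drive_tool(series=[0, 0, 0, 0, 0, 0.06, -0.8, 0, 0, 0, 0, 0, 0.06, -0.8])

```text
time: 14.05
ee_pos: [0.5593, 0.2295, 0.1787]
eef_rot: [0.211, 0.978, -0.001, 0.001]
ft_force: [0.5, -0.5, -4.6]
width: 0.0254
grip_force: 50.0
```

Call:
drive_tool(series=[0, 0, 0, 0, 0, 0.08, -0.8, 0, 0, 0, 0, 0, 0.08, -0.8])

```text
time: 14.22
ee_pos: [0.5592, 0.2294, 0.1752]
eef_rot: [0.211, 0.978, -0.001, 0.001]
ft_force: [0.9, -0.3, -4.8]
width: 0.0259
grip_force: 50.0
```

Call:
drive_tool(series=[0, 0, 0, 0, 0, 0.1, -0.8, 0, 0, 0, 0, 0, 0.1, -0.8])

```text
time: 14.38
ee_pos: [0.5592, 0.2294, 0.171]
eef_rot: [0.211, 0.978, -0.001, 0.001]
ft_force: [1.9, -2.0, -4.4]
width: 0.0255
grip_force: 50.0
```

Call:
drive_tool(series=[0, 0, 0, 0, 0, 0.1, -0.8, 0, 0, 0, 0, 0, 0.1, -0.8])

```text
time: 14.55
ee_pos: [0.5591, 0.2295, 0.167]
eef_rot: [0.211, 0.978, -0.001, 0.001]
ft_force: [2.5, -1.8, -5.7]
width: 0.0257
grip_force: 50.0
```

It is sliding onto the spindle. About 9 mm to go.

Call:
drive_tool(series=[0, 0, 0, 0, 0, 0.1, -0.8, 0, 0, 0, 0, 0, 0.1, -0.8])

```text
time: 14.72
ee_pos: [0.5591, 0.2295, 0.163]
eef_rot: [0.211, 0.978, -0.001, 0.001]
ft_force: [2.1, -1.4, -5.9]
width: 0.0258
grip_force: 50.0
```

Call:
drive_tool(series=[0, 0, 0, 0, 0, 0.1, -0.8, 0, 0, 0, 0, 0, 0.1, -0.8])

```text
time: 14.88
ee_pos: [0.5591, 0.2295, 0.159]
eef_rot: [0.211, 0.978, -0.001, 0.001]
ft_force: [1.6, -2.3, -5.7]
width: 0.0254
grip_force: 50.0
```

Call:
drive_tool(series=[0, 0, 0, 0, 0, 0.06, -0.8, 0, 0, 0, 0, 0, 0.06, -0.8])

```text
time: 15.05
ee_pos: [0.5594, 0.2295, 0.1576]
eef_rot: [0.211, 0.977, -0.001, 0.001]
ft_force: [1.4, -2.9, 0.2]
width: 0.0255
grip_force: 50.0
```

Call:
drive_tool(series=[0, 0, 1, 0, 0, 0, -0.8, 0, 0, 2, 0, 0, 0, -0.8, 0, 0, 3, 0, 0, 0, -0.8, 0, 0, 4, 0, 0, 0, -0.8, 0, 0, 4, 0, 0, 0, -0.8])

```text
time: 15.47
ee_pos: [0.5595, 0.2295, 0.1576]
eef_rot: [0.379, 0.925, -0.0, 0.001]
ft_force: [2.2, -3.1, 0.4]
width: 0.0255
grip_force: 50.0
```

```bash
cat > st.py <<'E'
from h import *
p,Rn,s=tool(); y=Rn.apply([0,1,0]); print(p,"head",np.degrees(np.arctan2(y[1],y[0])),s["ft_force"],s["torque"],s["width"],s["joint_positions"][6],s["time"])
E
python3 st.py
```

```text
[0.5595 0.2295 0.1576] head 45.427198497843705 [ 2.2233 -3.1199  0.4284] [-0.9868 -0.7805  0.1015] 0.02546063764610239 0.18959740423351604 15.4667
```

Call:
drive_tool(series=[0, 0, 1, 0, 0, 0, -0.8, 0, 0, 2, 0, 0, 0, -0.8, 0, 0, 3, 0, 0, 0, -0.8, 0, 0, 4, 0, 0, 0, -0.8, 0, 0, 4, 0, 0, 0, -0.8])

```text
time: 15.88
ee_pos: [0.5598, 0.2296, 0.1576]
eef_rot: [0.533, 0.846, 0.0, 0.001]
ft_force: [3.0, -3.1, -0.9]
width: 0.0255
grip_force: 50.0
```

```bash
python3 st.py
```

```text
[0.5598 0.2296 0.1576] head 25.527296979341518 [ 2.953  -3.056  -0.8968] [-0.9249 -1.1464  0.114 ] 0.02545411182303881 -0.14110007107484607 15.8833
```

Call:
drive_tool(series=[0, 0, 1, 0, 0, 0, -0.8, 0, 0, 2, 0, 0, 0, -0.8, 0, 0, 2, 0, 0, 0, -0.8])

```text
time: 16.13
ee_pos: [0.5596, 0.23, 0.1576]
eef_rot: [0.604, 0.797, 0.0, 0.001]
ft_force: [3.3, -3.7, -1.1]
width: 0.0256
grip_force: 50.8
```

```bash
python3 st.py
```

```text
[0.5596 0.23   0.1576] head 15.681223308303302 [ 3.2788 -3.6743 -1.1409] [-0.8235 -1.2361  1.1526] 0.025634189641809035 -0.3057000602712022 16.1333
```

Call:
drive_tool(series=[0, 0, 1, 0, 0, 0, -0.8, 0, 0, 2, 0, 0, 0, -0.8, 0, 0, 2, 0, 0, 0, -0.8])

```text
time: 16.38
ee_pos: [0.5589, 0.2313, 0.1578]
eef_rot: [0.67, 0.742, 0.001, 0.001]
ft_force: [1.4, -0.4, 3.3]
width: 0.0276
grip_force: 55.8
```

```bash
python3 st.py
```

```text
[0.5589 0.2313 0.1578] head 5.877525296806648 [ 1.4253 -0.3657  3.2504] [ 0.0157 -0.3489  1.8159] 0.027552387932293317 -0.4702534838022089 16.3833
```

The moment rose from 0.1 to 1.8 N m with the bar slipping in the pads, so the spindle is at its stop. I'll open and lift away.

Call:
drive_tool(series=[0, 0, 0, 0, 0, 0, 0.8, 0, 0, 0, 0, 0, 0, 0.8, 0, 0, 0, 0, 0, 0, 0.8, 0, 0, 0, 0, 0, 0, 0.8, 0, 0, 0, 0, 0, 0, 0.8, 0, 0, 0, 0, 0, 0, 0.8, 0, 0, 0, 0, 0, 0, 0.8, 0, 0, 0, 0, 0, 0, 0.8, 0, 0, 0, 0, 0, 0, 0.8, 0, 0, 0, 0, 0, 0, 0.8])

```text
time: 17.22
ee_pos: [0.5592, 0.2297, 0.1573]
eef_rot: [0.671, 0.741, -0.0, 0.001]
ft_force: [0.6, -0.8, 0.3]
width: 0.0773
grip_force: 0.0
```

Call:
drive_tool(series=[0, 0, 0, 0, 0, -0.3, 0.8, 0, 0, 0, 0, 0, -0.8, 0.8, 0, 0, 0, 0, 0, -1.6, 0.8, 0, 0, 0, 0, 0, -2.5, 0.8, 0, 0, 0, -4, -2, -4, 0.8, 0, 0, 0, -4, -4, -4, 0.8, 0, 0, 0, -4, -6, -4, 0.8, 0, 0, 0, -4, -6, -4, 0.8, 0, 0, 0, -4, -6, -4, 0.8, 0, 0, 0, -4, -6, -4, 0.8])

```text
time: 18.05
ee_pos: [0.3772, 0.074, 0.3096]
eef_rot: [0.671, 0.741, 0.0, 0.001]
ft_force: [0.9, -1.8, 0.9]
width: 0.0785
grip_force: 0.0
```

```bash
python3 st.py; python3 - <<'E'
from h import *
t=camera("top"); im=camera("side")
v=np.hstack([cv2.resize(t[160:280,170:290],(400,400),interpolation=2),cv2.resize(im[190:340,180:330],(400,400),interpolation=2)]); cv2.imwrite("pics/end.png",v[:,:,::-1])
E
```

```text
[0.3772 0.074  0.3096] head 5.671087793875018 [ 0.9345 -1.7728  0.9265] [-0.0455 -0.1173 -0.0009] 0.07846459838801301 -0.1397712717044083 18.05
```

View pics/end.png

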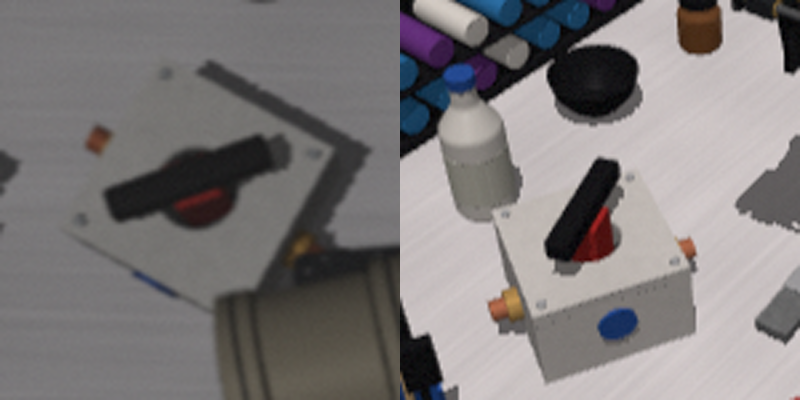

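The end crop shows the handle down in the well on the spindle, with the bar tilted about 19° in the top view, matching the heading where the moment rose. The gripper is clear, so I'll hand in.

```bash
python3 -c "
from bench import r
print(r.close_job())"
```

```text
the job is handed in; nothing more can be done
None
```

The job is handed in at about 18 s: I stood the farthest handle upright and let go, fitted it down to the seat on the spindle, turned it clockwise about 46° until it stopped hard (1.8 N m), and let go of it there; I did not measure the bystanders' final positions.

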